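# Blow out a vial block and present it hole-up

### The arm

A 6-joint arm with a two-finger parallel gripper is mounted at the origin on the work surface. World frame = base frame: x ahead of the robot, y to its left, z up, the work surface at z = 0. Lengths are in m, angles in rad, forces in N, time in s.
With the tool pointing down it reaches from about 0.275 to 0.875 m from the base axis. Payload 12.5 kg.
Tool frame: the origin (TCP) lies on the centre line of the jaws, within the pads' length; the fingertips stand r.finger_overhang ahead of it and the grasp point (between the pads) lies 3 mm ahead of it (r.finger_overhang is the distance from the TCP to the fingertips, in m); z points along the fingers, y is the direction in which the jaws open and shut (so a half turn about z gives the same grasp; the last joint's range is limited). The gripper opens to 85 mm and grips with 20 to 120 N. Pads are 22 mm wide; open, the fingers measure 114 mm over their backs; the gripper's body (76 mm by 85 mm) begins 54 mm behind the grasp point. The pads swing forward as they close: fully open they stand 13 mm farther back than shut.
Start: joints at [1.057, 0.351, 1.652, -0, 1.139, -0.085], TCP at [0.229, 0.5, 0.253] pointing down, gripper open.
Joint ranges: [-2.75, 2.75], [-0.79, 2.1], [0.01, 2.65], [-1.57, 4.71], [0.07, 3.14], [-2.87, 2.87]. Speed limits (rad/s): [2.22, 2.22, 2.79, 3.14, 3.14, 3.14].

### API

Orientations are given as a unit quaternion [x, y, z, w].
In Python, from cell import r, optics gives the robot as it stands. The module is installed in compiled form; this text tells all that it offers. Calls block until the motion is done:
- r.move_to(position, orientation): joint-space move of the TCP to a pose.
- r.move_linear(position, rot=None, vel=0.15): straight line of the TCP; rot=None keeps the orientation; vel is the mean speed in m/s.
- r.set_joints(angles): joint-space move.
- r.set_gripper(opening, squeeze=None): opening from 0.0 (shut) to 1.0 (fully open); squeeze is the grip in N (None keeps the last); returns when the fingers have stopped.
- r.sleep(seconds).
- r.inverse_kinematics(position, orientation): joint angles nearest the present ones, or None.
- optics.get_image(name): name is "side" or "top"; returns a dict with "pixels" (384x512x3 uint8, red, green, blue), "depth" (384x512 float32, m along the optical axis (not along the pixel's ray), 0 where there is no reading), "fx", "fy", "cx", "cy" (pixels), "D" ([k1, k2, p1, p2, k3] as OpenCV has them; the pictures are not rectified), "camera_from_world" (4x4, takes a point from world to camera coordinates). Camera axes: x right, y down, z forward; pixel columns grow to the right and rows downward; lengths in m; the calibration is good to about 2 mm. A picture is of the moment at which its call begins.
A pose or a line that the arm cannot do raises r.PlanningError and nothing moves.
- r.hand_in(): hands the job in, once; it reports no verdict.
Readings, each from a call of its own:
- r.current_t(): time.
- r.current_q(): joint angles.
- r.current_qvel(): joint speeds.
- r.current_effort(): joint torques, N m.
- r.current_tool_pos(): TCP position.
- r.current_ee_rot(): TCP orientation.
- r.current_contact_force(): force on the tool from outside, world axes, zero at the start.
- r.current_torque(): the same for the moment, N m.
- r.current_opening(): opening from 0.0 (shut) to 1.0 (fully open).
Only numpy, scipy, OpenCV 4.12 (cv2) and the standard library are available. Lean on these libraries where they do the work, as an engineer would, in place of code of your own. Each camera call takes 0.05 s, during which the arm holds its last target.

### The job

Charge the air stand with at least three full strokes of its sprung hand lever, right down and right back up each time; then pick up the aluminium vial block lying on its side, find its blind hole and push the block over the stand's nozzle until you feel the nozzle touch the bottom of the hole. Then draw the block off, turn it and finish while still holding it in the gripper: hole facing straight up, still, some 20 cm or more above the bench, touching nothing else. Leave the other things on the bench where they are.

Things in the scene. Friction and masses are not known exactly. Their poses are not given: they have to be found in the camera images.
- pump_lever (a joint): sprung hand lever of the air stand, rad: 0 = fully up (at rest), 0.60 = fully down on its stop; it springs back up by itself. Pushing the grip down takes about 4 N at the top and 7 N at the bottom.
- lever_grip (a point): centre of the lever's black cross-bar grip: a round bar 22 mm thick and 84 mm long, level, along the stand's y axis. It stands 172 mm off the hinge (level distance) and 53 mm above the hinge at the top of the stroke, and 53 mm below it at the bottom; radius of the arc 180 mm. Top of stroke about 173 mm above the bench, bottom about 67 mm. Push it down from above.
- lever_hinge (a point): hinge axis of the lever, 120 mm above the bench; its axes are those of the air stand
- air_stand: air stand fixed to the bench: grey base plate about 170 x 130 mm with pump barrel, lever, reservoir and nozzle; origin in its base on the bench. The lever reaches from its hinge along the stand's -x axis, the nozzle sticks out along the stand's -y axis. All of it but the lever stays below 140 mm.
- nozzle_tip (a point): outer tip of the steel nozzle: a straight level round rod 12 mm thick with a round end, 85 mm above the bench, 89 mm long (free length outside its brass collar), pointing along the stand's -y axis (this point has the stand's axes; tip is at 30 mm along -x, 166 mm along -y from the stand's origin)
- block_mid (a point): centre of the aluminium vial block: 44 mm along its x axis, 50 x 50 mm across (y, z), about 0.24 kg, blind round hole 28 mm wide and 32 mm deep in one end only. The point's +x axis points out of the hole: the mouth is at x = +22 mm, the bottom of the hole at x = -10 mm, the closed end at x = -22 mm. At the start it lies on its side on the bench, +x level, pointing in almost any direction, its centre 25 mm above the bench.
- reagent_bottle: amber glass bottle, 72 mm across, 145 mm tall (origin at the centre of its underside); a bystander, leave it where it is
- flask: conical flask, 76 mm across, 124 mm tall (origin at the centre of its underside); a bystander, leave it where it is
- beaker: small glass beaker, 64 mm across, 75 mm tall (origin at the centre of its underside); a bystander, leave it where it is
- petri_dish: flat round dish, 84 mm across, 16 mm tall (origin at the centre of its underside); a bystander, leave it where it is
- spatula: thin steel micro-spatula lying flat, 167 mm long, 12 mm wide (origin at the centre of its underside); a bystander, leave it where it is
- tip_box: grey open box with compartments, 85 x 65 x 45 mm (origin at the centre of its underside); a bystander, leave it where it is
- spacer_plate: flat aluminium plate 70 x 55 x 16 mm with a hole right through it; not the block of the task (origin at the centre of its underside); a bystander, leave it where it is
- vial_block: the same vial block, origin at the middle of the side it lies on at the start; same axes as block_mid (+x out of the hole)
Things that resemble listed ones, but are neither listed nor needed, are in the scene too. Of the things that look like the vial_block, take the one that is nearest to the robot's base at the start.

How it is judged:
On the way, in this order (a step that is already met when the one before it is completed fails the run):
1. first stroke: lever pushed fully down (beyond 0.52 rad) (value of joint pump_lever above 0.52 rad), for 0.02 s.
2. first stroke: lever let back up (below 0.08 rad) (value of joint pump_lever below 0.08 rad), for 0.02 s.
3. second stroke: lever pushed fully down (beyond 0.52 rad) (value of joint pump_lever above 0.52 rad), for 0.02 s.
4. second stroke: lever let back up (below 0.08 rad) (value of joint pump_lever below 0.08 rad), for 0.02 s.
5. third stroke: lever pushed fully down (beyond 0.52 rad) (value of joint pump_lever above 0.52 rad), for 0.02 s.
6. third stroke: lever let back up (below 0.08 rad) (value of joint pump_lever below 0.08 rad), for 0.02 s.
7. the block's hole is pushed over the nozzle to its bottom (tip at least 29 mm deep in the 32 mm hole), block held by the fingers (x of nozzle_tip in the frame of block_mid between -0.014 and -0.007 m and y of nozzle_tip in the frame of block_mid between -0.014 and 0.014 m and z of nozzle_tip in the frame of block_mid between -0.014 and 0.014 m and contact force between the fingers and vial_block above 1 N), for 0.02 s.
At the end, for the whole second after the job is handed in: Through the last second the gripper holds the vial block still (under 30 mm/s), hole up within 0.25 rad (14 degrees) of vertical, its centre more than 180 mm above the bench, gripped by the fingers and not touching the air stand, with the lever back up (below 0.08 rad) (angle between block_mid's own x axis and vertical below 0.25 rad and height (world z) of block_mid above 0.18 m and contact force between the fingers and vial_block above 1 N and contact force between air_stand and vial_block below 0.1 N and linear speed of vial_block below 0.03 m/s and value of joint pump_lever below 0.08 rad); the arm keeps its last pose, push and grip.
It fails at once if a bystander (bottle, flask, beaker, dish, spatula, tip box or spacer plate) is moved more than 40 mm (distance of any of reagent_bottle, flask, beaker, petri_dish, spatula, tip_box, spacer_plate from where it was at the start of the episode above 0.04 m).
It also fails if it takes over 72 s, if anything falls off the work surface, if the arm or the gripper's body presses on something with over 40 N, if the wrist force passes 120 N, or if a joint passes its speed limit or range.

## Working session

There is one attempt and no reset: what is moved stays moved. The work goes in short steps, each a Python script; the robot and the scene stay as the last script left them, time stands still between calls to the robot, and variables do not carry over. Pictures are saved under pics/ and viewed, and the job is handed in when it is done.

```bash
mkdir -p pics; ls
cat > h.py <<'E'
import numpy as np, cv2
from cell import r, optics
def grab(n):
    im=optics.get_image(n); return im
def K(im): return np.array([[im['fx'],0,im['cx']],[0,im['fy'],im['cy']],[0,0,1.]])
def ray(im,uv):
    p=cv2.undistortPoints(np.array(uv,float).reshape(-1,1,2),K(im),np.array(im['D'],float)).reshape(-1,2)
    T=np.linalg.inv(im['camera_from_world']); d=np.c_[p,np.ones(len(p))]@T[:3,:3].T
    return T[:3,3],d
def onz(im,uv,z):
    o,d=ray(im,uv); s=(z-o[2])/d[:,2]; return o+d*s[:,None]
def depthpt(im,uv):
    o,d=ray(im,uv); uv=np.array(uv).reshape(-1,2).round().astype(int)
    return o+d*im['depth'][uv[:,1],uv[:,0]][:,None]
def proj(im,P):
    T=im['camera_from_world']; rv=cv2.Rodrigues(T[:3,:3])[0]
    return cv2.projectPoints(np.array(P,float).reshape(-1,3),rv,T[:3,3],K(im),np.array(im['D'],float))[0].reshape(-1,2)
def tri(a,ua,b,ub):
    o1,d1=ray(a,ua);o2,d2=ray(b,ub);d1=d1[0]/np.linalg.norm(d1[0]);d2=d2[0]/np.linalg.norm(d2[0])
    s=np.linalg.lstsq(np.c_[d1,-d2],o2-o1,rcond=None)[0]
    p,q=o1+d1*s[0],o2+d2*s[1]; return (p+q)/2,np.linalg.norm(p-q)
E
python3 - <<'E'
from h import *
import pickle
for n in('top','side'):
    im=grab(n); pickle.dump(im,open(n+'0.pkl','wb'))
    cv2.imwrite(f'pics/{n}0.png',cv2.resize(im['pixels'][:,:,::-1],(768,576),interpolation=cv2.INTER_CUBIC))
    print(n,im['fx'],im['D'],np.linalg.inv(im['camera_from_world']).round(3))
print(r.finger_overhang,r.current_t(),r.current_ee_rot())
E
```

```text
pics
top 358.7973406083669 [-0.04031544  0.          0.          0.          0.        ] [[ 2.500e-02 -9.950e-01  1.000e-01  4.790e-01]
 [-1.000e+00 -2.500e-02  1.000e-03  4.800e-02]
 [ 2.000e-03 -1.000e-01 -9.950e-01  1.302e+00]
 [ 0.000e+00  0.000e+00  0.000e+00  1.000e+00]]
side 409.3520830239599 [-0.10109792  0.          0.          0.          0.        ] [[ 0.924 -0.297  0.241  0.34 ]
 [-0.382 -0.722  0.577 -0.614]
 [ 0.002 -0.626 -0.78   1.   ]
 [ 0.     0.     0.     1.   ]]
0.022 0.1 [ 2.12744961e-01  9.77107627e-01 -4.86024139e-04 -1.74605692e-04]
```

View pics/top0.png

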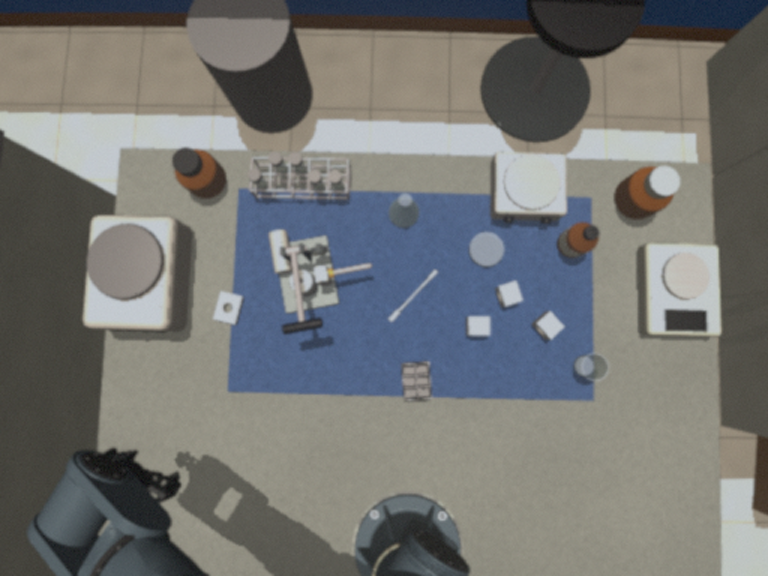

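View pics/side0.png

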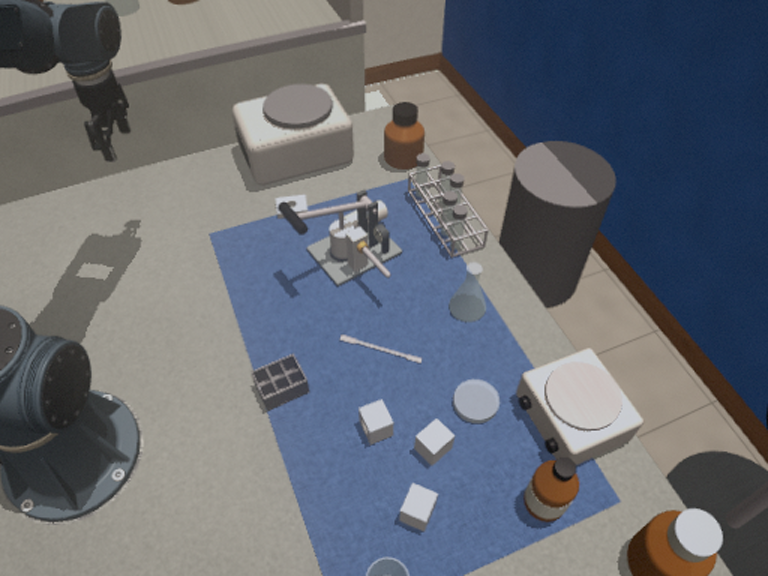

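Run:
```python
from h import *
import pickle
t=pickle.load(open('top0.pkl','rb'));s=pickle.load(open('side0.pkl','rb'))
a=t['pixels'][180:235,300:385];b=s['pixels'][255:360,230:305]
A=cv2.resize(a,None,fx=5,fy=5,interpolation=cv2.INTER_CUBIC);B=cv2.resize(b,None,fx=5,fy=5,interpolation=cv2.INTER_CUBIC)
print(A.shape,B.shape)
W=np.zeros((525,800,3),np.uint8);W[:275,:425]=A;W[:525,425:800]=B
cv2.imwrite('pics/blocks.png',W[:,:,::-1])
a=t['pixels'][145:240,170:255];b=s['pixels'][120:205,180:285]
A=cv2.resize(a,None,fx=4,fy=4,interpolation=cv2.INTER_CUBIC);B=cv2.resize(b,None,fx=4,fy=4,interpolation=cv2.INTER_CUBIC)
W=np.zeros((400,800,3),np.uint8);W[:380,:340]=A;W[:340,350:770]=B
cv2.imwrite('pics/stand.png',W[:,:,::-1])
for n,uv in dict(b1=(479,326),b2=(510,294),b3=(549,326)).items(): 
    p=onz(t,np.array(uv)/1.5,0.05)[0];print(n,p,np.hypot(*p[:2]),depthpt(t,np.array(uv)/1.5))
```

```text
(275, 425, 3) (525, 375, 3)
b1 [ 0.52017987 -0.15432856  0.05      ] 0.5425904596233146 [[ 0.52018469 -0.15435191  0.04985515]]
b2 [ 0.59674709 -0.22636115  0.05      ] 0.6382369961913867 [[ 0.59638091 -0.22551266  0.05387926]]
b3 [ 0.52413046 -0.31804225  0.05      ] 0.6130771620576927 [[ 0.52409578 -0.31776426  0.05095226]]
```

View pics/blocks.png

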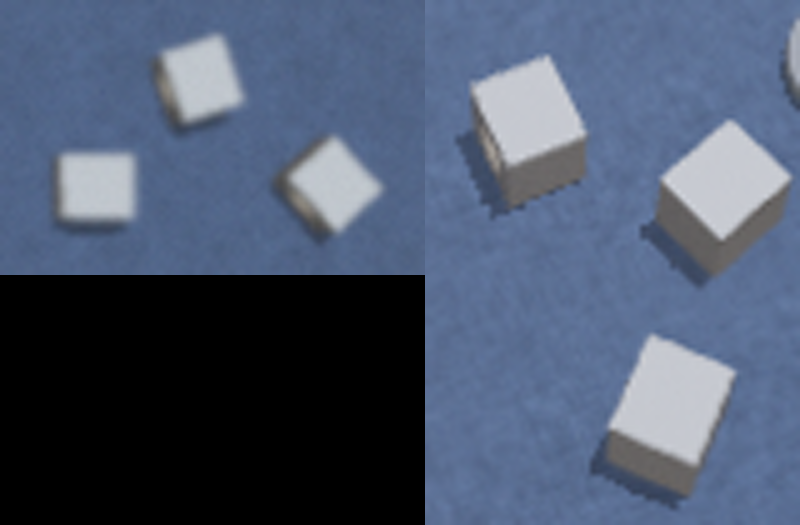

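View pics/stand.png

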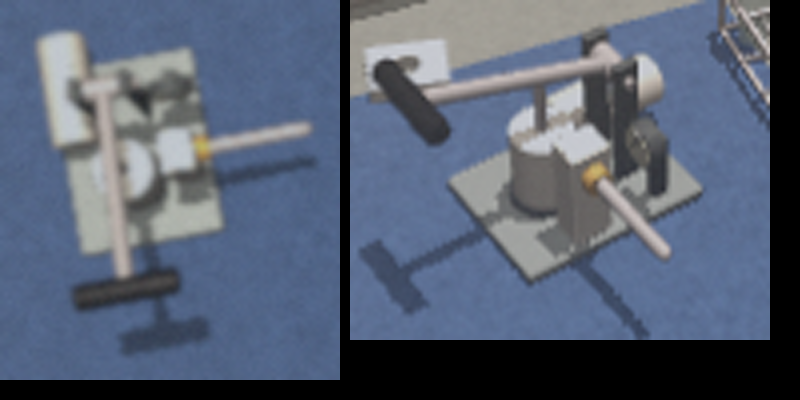

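The top crop shows three blocks lying about, given here as 768-wide top pixels:
- A at (479,326), 0.54 m from the base.
- B at (510,294), 0.64 m from the base.
- C at (549,326), 0.61 m from the base.

A is the nearest, so it is the one meant. In the side crop, the hole edge shows on A's left face, which is world −x. Its short side also runs along world x. Next I'll measure the stand and the block.

Run:
```python
from h import *
import pickle
t=pickle.load(open('top0.pkl','rb'));s=pickle.load(open('side0.pkl','rb'))
# block A top face
for n,im,(x0,y0,x1,y1) in(('top',t,(308,205,332,230)),('side',s,(235,260,268,300))):
    g=cv2.cvtColor(im['pixels'],cv2.COLOR_RGB2HSV); roi=g[y0:y1,x0:x1]
    m=((roi[:,:,1]<60)&(roi[:,:,2]>170)).astype(np.uint8)
    k,l,st,c=cv2.connectedComponentsWithStats(m); i=1+np.argmax(st[1:,4])
    cs=cv2.findContours((l==i).astype(np.uint8),0,1)[0][0].reshape(-1,2)+[x0,y0]
    W=onz(im,cs,0.05)[:,:2]; rc=cv2.minAreaRect((W*1000).astype(np.float32)); print(n,st[i],'rect mm',rc,'depthz',np.median(depthpt(im,c[i]+[x0,y0])[:,2]), onz(im,c[i]+[x0,y0],.05))
# dark bar
E={}
for n,im,(x0,y0,x1,y1) in(('top',t,(182,208,222,226)),('side',s,(180,130,212,160))):
    roi=im['pixels'][y0:y1,x0:x1]; m=(roi.max(2)<70).astype(np.uint8)
    k,l,st,c=cv2.connectedComponentsWithStats(m); i=1+np.argmax(st[1:,4])
    cs=cv2.findContours((l==i).astype(np.uint8),0,1)[0][0]
    rc=cv2.minAreaRect(cs); b=cv2.boxPoints(rc)+[x0,y0]
    d=[np.linalg.norm(b[0]-b[1]),np.linalg.norm(b[1]-b[2])]
    e=[(b[0]+b[1])/2,(b[2]+b[3])/2] if d[0]<d[1] else [(b[1]+b[2])/2,(b[3]+b[0])/2]
    e=sorted(e,key=lambda p:p[0]); E[n]=e; print(n,st[i],rc,e)
for j in(0,1): print('bar end',tri(t,E['top'][j],s,E['side'][j]))
print('bar mid',tri(t,sum(E['top'])/2,s,sum(E['side'])/2), np.linalg.norm(tri(t,E['top'][0],s,E['side'][0])[0]-tri(t,E['top'][1],s,E['side'][1])[0]))
for n,a,b in(('tip',(247.3,176.9),(259,183)),('root',(221.5,181.7),(241.25,163.75))):
    print(n,tri(t,a,s,b),onz(t,a,.085),onz(s,b,.085),depthpt(t,a),depthpt(s,b))
# base plate corners in top view
q=np.array([(190,48),(80,255),(222,228)])/4+[170,145]; print('plate',onz(t,q,.008))
q=(np.array([(450,183),(530,282),(702,187)])-[350,0])/4+[180,120]; print('plate side',onz(s,q,.008))
```

```text
top [  5   6  14  13 168] rect mm ((521.633544921875, -154.93344116210938), (41.816246032714844, 45.522918701171875), 0.670344352722168) depthz 0.050122903313375655 [[ 0.52284786 -0.15486345  0.05      ]]
side [  5   6  22  22 305] rect mm ((521.3551025390625, -151.84036254882812), (43.84212112426758, 51.079261779785156), 1.4125330448150635) depthz 0.05233110875186875 [[ 0.52137323 -0.15244455  0.05      ]]
top [  7   4  26  10 118] ((19.32353401184082, 9.29411792755127), (7.033533096313477, 25.223705291748047), 75.96376037597656) [array([189.08823991, 220.35294056]), array([213.55882835, 214.23529541])]
side [  6   5  19  21 152] ((14.882353782653809, 15.029413223266602), (24.1877498626709, 6.290983200073242), 49.398704528808594) [array([187.01176429, 135.84705877]), array([202.75294304, 154.21176815])]
bar end (array([0.49568194, 0.27265615, 0.18340626]), np.float64(0.0006277767059866089))
bar end (array([0.51793889, 0.19904615, 0.16760317]), np.float64(0.0007665174848484092))
bar mid (array([0.50693478, 0.23623399, 0.17463831]), np.float64(0.0004300497502100142)) 0.0785082276196574
tip (array([0.65050112, 0.09920196, 0.09060425]), np.float64(0.0005521907141957854)) [[0.65102587 0.09951101 0.085     ]] [[0.65269502 0.1035548  0.085     ]] [[0.6511592  0.09955115 0.08405898]] [[0.6508879  0.09941101 0.09028117]]
root (array([0.63007127, 0.18627352, 0.09541292]), np.float64(0.0016996403171138067)) [[0.63221639 0.18727102 0.085     ]] [[0.63255906 0.19562797 0.085     ]] [[0.63164044 0.18674753 0.08956224]] [[0.63009179 0.18880551 0.09270627]]
plate [[0.73275048 0.21416805 0.008     ]
 [0.54060183 0.30643039 0.008     ]
 [0.56835485 0.17892204 0.008     ]]
plate side [[0.54306433 0.3010965  0.008     ]
 [0.56827155 0.17601683 0.008     ]
 [0.73386245 0.21766925 0.008     ]]
```

```bash
cat >> h.py <<'E'
from scipy.spatial.transform import Rotation as R
yaw=0.213
xs=np.array([np.cos(yaw),np.sin(yaw),0]);ys=np.array([-np.sin(yaw),np.cos(yaw),0]);Z=np.array([0,0,1.])
def quat(z,y):
    x=np.cross(y,z); return R.from_matrix(np.c_[x,y,z]).as_quat()
bar=np.array([0.507,0.236,0.174]); hinge=bar+0.172*xs; hinge[2]=0.120
def barpos(phi): return hinge-0.18*np.cos(phi)*xs+0.18*np.sin(phi)*Z
E
python3 - <<'E'
from h import *
for s in(1,-1):
    q=quat(-Z,s*ys); print(s,r.inverse_kinematics([*bar[:2],0.27],q), r.inverse_kinematics([*bar[:2],0.10],q))
# transport plan feasibility
tip=np.array([.651,.100,.086])
for s in(1,-1):
    # grasp: block x = world -x ; jaws along world y. tool y=+-s*Y
    q=quat(-Z,np.array([0,s,0.])); print('grasp',s,r.inverse_kinematics([.5215,-.153,.029],q))
    # block x in tool = at grasp: tool x = cross(y,z)
    tx=np.cross([0,s,0],-Z); sg=np.dot(tx,[-1,0,0]); print(' block x = %g tool x'%sg)
    # at nozzle: block x = ys, tool x=sg*ys, z=-Z, y=z cross x
    y=np.cross(-Z,sg*ys); qn=quat(-Z,y)
    for off in(-.1,.01): print(' noz',r.inverse_kinematics(tip+off*ys,qn))
    # final: block x up: tool x=sg*Z, tool z horizontal
    for a in(-.6,-.2,.2,.6):
        z=np.array([np.cos(a),np.sin(a),0]); y=np.cross(z,sg*Z)
        p=np.array([.5,0,.35]); print(' fin',a,r.inverse_kinematics(p,quat(z,y)))
E
```

```text
1 [ 3.52409670e-01  3.50870684e-01  1.60818136e+00 -4.44089210e-16
  1.18254061e+00 -1.43138666e+00] [ 3.52409670e-01  5.69087214e-01  1.74522871e+00 -4.44089210e-16
  8.27276728e-01 -1.43138666e+00]
-1 [ 3.52409670e-01  3.50870684e-01  1.60818136e+00 -4.44089210e-16
  1.18254061e+00  1.71020600e+00] [ 3.52409670e-01  5.69087214e-01  1.74522871e+00 -4.44089210e-16
  8.27276728e-01  1.71020600e+00]
grasp 1 [-3.71040856e-01  6.69310335e-01  1.80450998e+00 -4.44089210e-16
  6.67772337e-01 -1.94183718e+00]
 block x = 1 tool x
 noz [-6.58747838e-02  7.57369138e-01  1.42263326e+00 -4.44089210e-16
  9.61590256e-01 -2.78874784e-01]
 noz [ 9.68700502e-02  7.35509747e-01  1.46623675e+00 -4.44089210e-16
  9.39846160e-01 -1.16129950e-01]
 fin -0.6 [ 0.28777617  0.22908404  2.30764391  4.12256077  1.20370997 -2.06300034]
 fin -0.2 [ 0.00670267  0.12953401  2.44888755  3.38468502  1.02100921 -1.69965802]
 fin 0.2 [-0.35766599  0.12953401  2.44888755  2.50606489  1.10068566 -1.24833012]
 fin 0.6 [-0.57102495  0.22908404  2.30764391  1.90529505  1.34762512 -1.00376148]
grasp -1 [-3.71040856e-01  6.69310335e-01  1.80450998e+00 -4.44089210e-16
  6.67772337e-01  1.19975547e+00]
 block x = -1 tool x
 noz [-6.58747838e-02  7.57369138e-01  1.42263326e+00 -4.44089210e-16
  9.61590256e-01  2.86271787e+00]
 noz None
 fin -0.6 [0.28777617 0.22908404 2.30764391 4.12256077 1.20370997 1.07859232]
 fin -0.2 [0.00670267 0.12953401 2.44888755 3.38468502 1.02100921 1.44193464]
 fin 0.2 [-0.35766599  0.12953401  2.44888755  2.50606489  1.10068566  1.89326254]
 fin 0.6 [-0.57102495  0.22908404  2.30764391  1.90529505  1.34762512  2.13783117]
```

Run:
```python
from h import *
q=quat(-Z,ys); F=lambda: r.current_contact_force().round(1) if hasattr(r.current_contact_force(),'round') else r.current_contact_force()
t0=r.current_t()
r.set_gripper(0.0); r.move_to([*bar[:2],0.25],q); print('above',r.current_t(),F(),r.current_opening())
oh=0.011+r.finger_overhang
p=barpos(0.24)+oh*Z; r.move_linear(p,vel=.12); print('phi .24',p,F())
p=barpos(0.0)+oh*Z; r.move_linear(p,vel=.15); print('phi 0',F())
p=barpos(-0.23)+oh*Z; r.move_linear(p,vel=.12); print('phi -.23',F(),r.current_t())
for i in range(6):
    f=np.array(r.current_contact_force())
    if f[2]>13: break
    p=p-0.003*Z; r.move_linear(p,vel=.06); print(i,p[2].round(4),F())
    if p[2]<0.095: break
im=grab('side'); cv2.imwrite('pics/down1.png',cv2.resize(im['pixels'][90:230,120:320][:,:,::-1],None,fx=4,fy=4,interpolation=cv2.INTER_CUBIC)); print(r.current_t(),r.current_tool_pos())
```

```text
above 2.3 [ 0.5  0.3 -0. ] -0.0017291223409613308
phi .24 [0.50422336 0.23539947 0.19578647] [-2.9  0.1  4.7]
phi 0 [-2.6 -1.3  5.3]
phi -.23 [ 0.1 -0.5  5.2] 3.825
0 0.109 [1.2 0.2 5.5]
1 0.106 [1.9 0.5 7.6]
2 0.103 [3.  0.6 6.6]
3 0.1 [3.2 0.8 7.5]
4 0.097 [3.9 0.3 8.8]
5 0.094 [-2.7 -1.8 30.8]
5.375 [0.50634104 0.23605436 0.09838034]
```

View pics/down1.png

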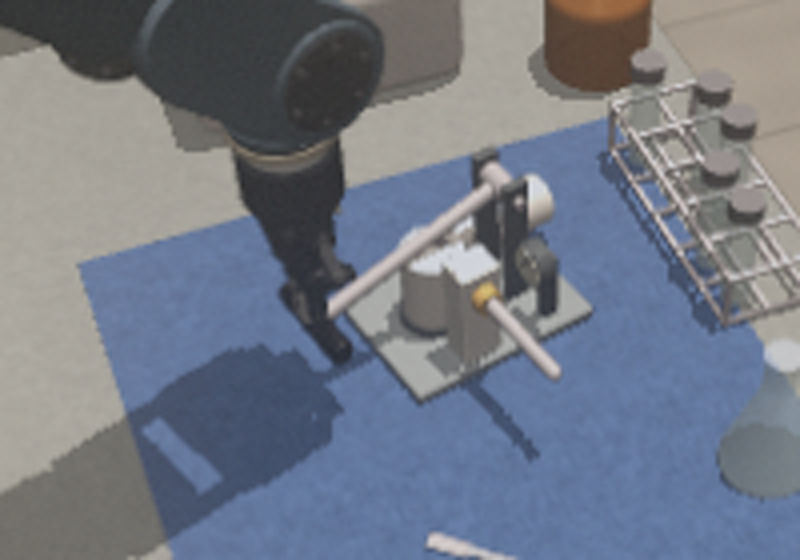

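The picture shows the lever right down, with the fingers on the grip at crop (335,330). The force jumped to 31 N against the stop. Now the return and two more strokes.

Run:
```python
from h import *
F=lambda: np.array(r.current_contact_force()).round(1)
oh=0.011+r.finger_overhang
up=barpos(0.299)+oh*Z+0.012*Z; mid=barpos(0)+oh*Z; bot=barpos(-.29)+oh*Z; bot[2]=0.0950
for k in range(3):
    r.move_linear(mid,vel=.15); r.move_linear(up,vel=.15); r.sleep(.15); print('up',r.current_t(),F(),np.round(r.current_tool_pos(),4))
    if k==2: break
    r.move_linear(mid,vel=.15); r.move_linear(bot,vel=.12); r.sleep(.1); f=F(); print('down',f,np.round(r.current_tool_pos(),4))
    b=bot.copy()
    while f[2]<15 and b[2]>.09: b=b-0.001*Z; r.move_linear(b,vel=.05); f=F(); print(' more',b[2],f)
im=grab('side'); cv2.imwrite('pics/up3.png',cv2.resize(im['pixels'][90:230,120:320][:,:,::-1],None,fx=4,fy=4,interpolation=cv2.INTER_CUBIC))
```

```text
up 6.65 [-0.3 -0.4  0.8] [0.5063 0.2357 0.2166]
down [-6.6 -3.5 29.3] [0.508  0.2364 0.0984]
up 9.2417 [ 0.3 -0.1 -0.5] [0.5063 0.2357 0.2166]
down [-7.9 -2.5 28.3] [0.508  0.2364 0.0984]
up 11.8333 [-0.2 -0.5 -0.5] [0.5063 0.2357 0.2166]
```

View pics/up3.png

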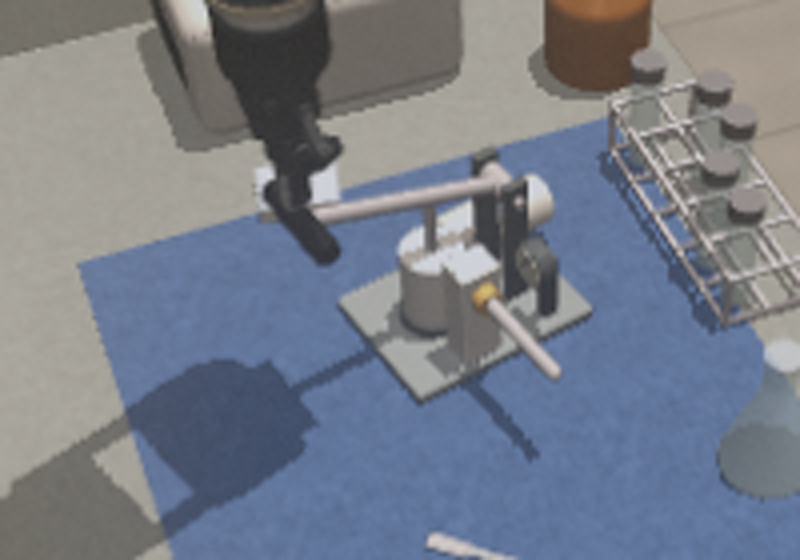

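The lever is back up after the third stroke, with the grip bar at crop (305,230). Before reaching for block A, I'll confirm which face has the hole, using one enlarged crop.

Run:
```python
from h import *
import pickle
s=pickle.load(open('side0.pkl','rb'))
c=s['pixels'][262:302,234:270]
cv2.imwrite('pics/A.png',cv2.resize(c[:,:,::-1],None,fx=14,fy=14,interpolation=cv2.INTER_CUBIC))
P=np.array([.5215,-.1535,.025]); print('proj -x face centre', (proj(s,P+[-.022,0,0])-[234,262])*14,'-y face centre',(proj(s,P+[0,-.025,0])-[234,262])*14)
```

```text
proj -x face centre [[124.44918328 309.26403757]] -y face centre [[284.48979436 381.50670428]]
```

View pics/A.png

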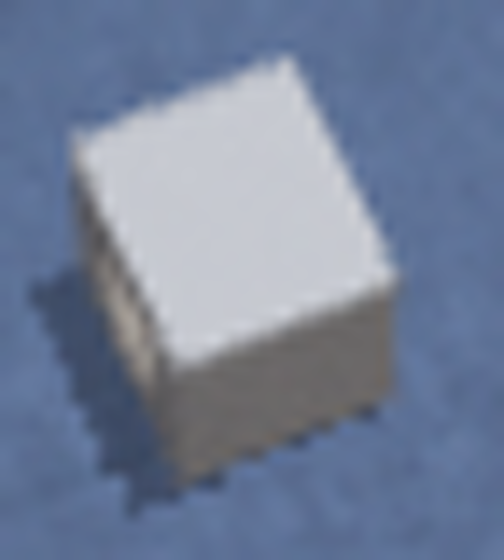

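The hole's bright rim and dark interior are at crop (125,310). That matches the projected −x face centre, so the hole points to world −x. Now I'll grasp the block.

Run:
```python
from h import *
F=lambda: np.array(r.current_contact_force()).round(1)
q=quat(-Z,np.array([0,1.,0])); B=np.array([.5215,-.1535,0])
r.move_linear(np.array(r.current_tool_pos())+.03*Z)
r.move_to(B+.16*Z,q); r.set_gripper(1.0)
r.move_linear(B+.031*Z,vel=.12); print(F(),np.round(r.current_tool_pos(),4))
r.set_gripper(0.0,squeeze=60); print('open',r.current_opening()*85,F())
r.move_linear(B+.16*Z,vel=.15); print('lifted',r.current_opening()*85,F(),r.current_t())
for n in('side','top'):
    im=grab(n); c=proj(im,B+.16*Z)[0].astype(int); print(c)
    x,y=max(c[0]-60,0),max(c[1]-45,0)
    cv2.imwrite(f'pics/lift_{n}.png',cv2.resize(im['pixels'][y:y+90,x:x+120][:,:,::-1],None,fx=6,fy=6,interpolation=cv2.INTER_CUBIC))
```

```text
[ 0.8  0.4 -0.4] [ 0.5219 -0.1536  0.0316]
open 49.543271975901895 [-1.8  0.9  5.6]
lifted 49.49709217769527 [ 0.3 -0.1 -3.1] 17.15
[250 254]
[324 215]
```

View pics/lift_side.png

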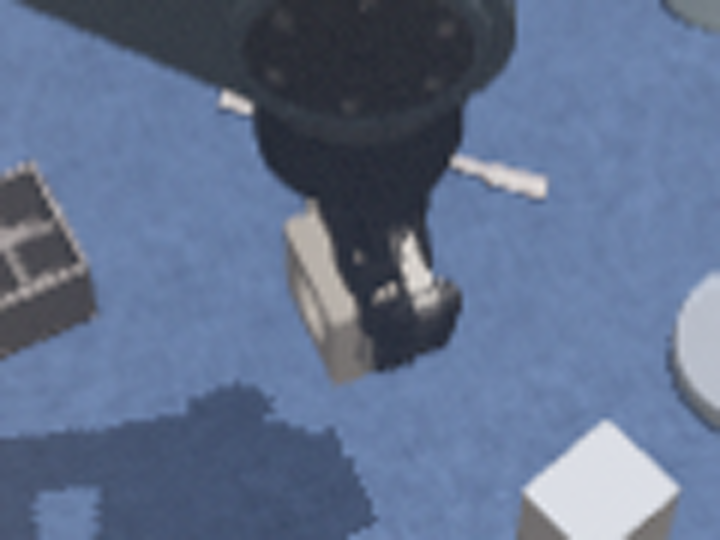

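The block is held (49.5 mm between the pads), and the hole is plain to see on the left face at (315,300), facing world −x. Next I'll turn it to face the nozzle tip and check the alignment in both views before pushing.

```bash
cat >> h.py <<'E'
tip=np.array([.651,.100,.085]); qn=quat(-Z,np.cross(-Z,ys)); dz=0.006  # TCP above block centre
E
python3 - <<'E'
from h import *
import pickle
s=pickle.load(open('side0.pkl','rb')); print('flask',onz(s,np.array([467,308])/1.5,.02))
F=lambda: np.array(r.current_contact_force()).round(1)
pre=tip-.057*ys+dz*Z
r.move_to(pre+.06*Z,qn); r.move_linear(pre,vel=.12); print(r.current_t(),F(),np.round(r.current_tool_pos(),4),r.current_opening()*85)
for n in('side','top'):
    im=grab(n); pickle.dump(im,open(f'pre_{n}.pkl','wb')); c=proj(im,tip)[0].astype(int); print(n,c)
    x,y=max(c[0]-45,0),max(c[1]-45,0); print(x,y)
    v=cv2.resize(im['pixels'][y:y+90,x:x+100][:,:,::-1],None,fx=6,fy=6,interpolation=cv2.INTER_CUBIC)
    for P,col in((tip,(0,0,255)),(tip+.089*ys,(0,255,0)),(tip-.035*ys,(255,0,255))): cv2.circle(v,tuple(((proj(im,P)[0]-[x,y]+.5)*6).astype(int).tolist()),3,col,-1)
    cv2.imwrite(f'pics/pre_{n}.png',v)
E
```

```text
flask [[0.7867417  0.01279928 0.02      ]]
19.425 [ 0.1  0.7 -2.2] [0.6634 0.0442 0.0916] 49.58130321358756
side [258 184]
213 139
top [247 176]
202 131
```

View pics/pre_side.png

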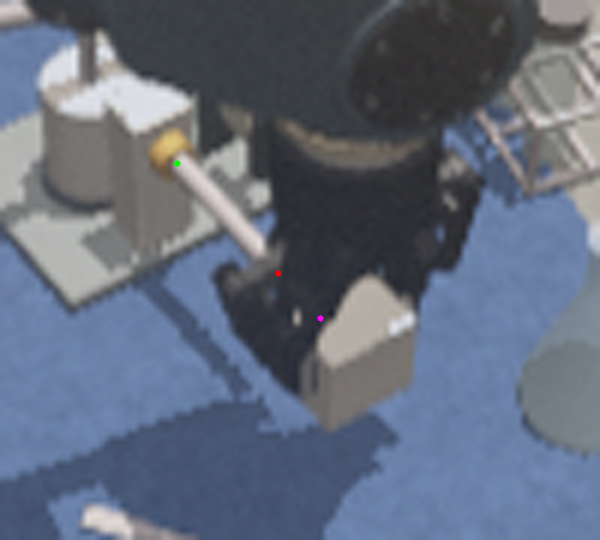

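View pics/pre_top.png

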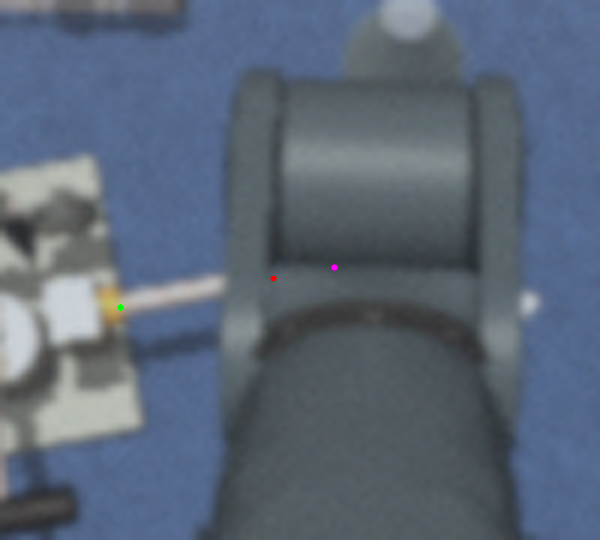

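Run:
```python
from h import *
import pickle
im=pickle.load(open('pre_side.pkl','rb')); x,y=213,139
c=np.array(r.current_tool_pos())-dz*Z
v=cv2.imread('pics/pre_side.png')
for a in(-.022,.022):
  for b in(-.025,.025):
    for d in(-.025,.025):
      cv2.circle(v,tuple(((proj(im,c+a*ys+b*xs+d*Z)[0]-[x,y]+.5)*6).astype(int).tolist()),3,(0,255,255) if a<0 else (255,255,0),-1)
cv2.imwrite('pics/pre_chk.png',v)
```

```text
(no output)
```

View pics/pre_chk.png

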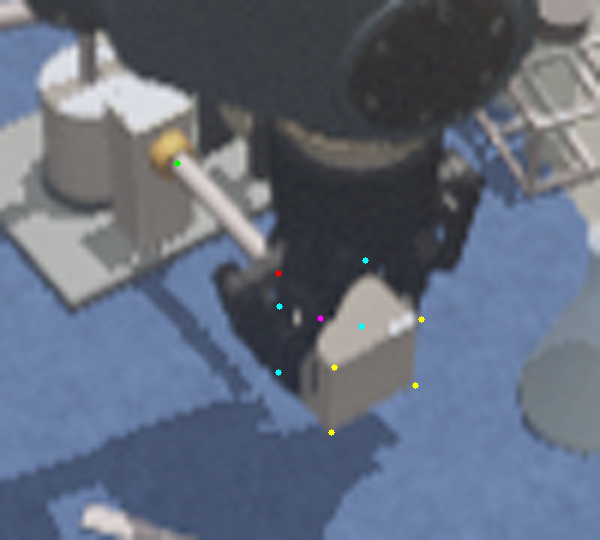

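The block corners as computed (yellow) lie on the visible closed end to about 1 pixel (2 mm). The nozzle axis passes through the block's middle, so I'll push on with a force watch.

Run:
```python
from h import *
F=lambda: np.array(r.current_contact_force())
r.sleep(.1); f0=F(); print(f0.round(1))
P=lambda d: tip+d*ys+dz*Z
r.move_linear(P(-.022),vel=.06); print('mouth at tip',(F()-f0).round(1))
for d in(-.01,0.0,.005): 
    r.move_linear(P(d),vel=.05); f=F()-f0; print(d,'axial',(f@ys).round(1),f.round(1))
    if abs(f@ys)>5: break
else:
    while d<.022:
        d+=.001; r.move_linear(P(d),vel=.03); f=F()-f0; print(round(d,4),'axial',(f@ys).round(1),f.round(1))
        if -(f@ys)>10: break
r.sleep(.2); f=F()-f0; print('end',f.round(1),(np.array(r.current_tool_pos())-tip)@ys,r.current_opening()*85,r.current_t())
im=grab('side'); cv2.imwrite('pics/ins.png',cv2.resize(im['pixels'][139:229,213:313][:,:,::-1],None,fx=6,fy=6,interpolation=cv2.INTER_CUBIC))
```

```text
[ 0.4  0.5 -3.2]
mouth at tip [ 0.1 -0.9 -0.3]
-0.01 axial -1.6 [-1.2 -1.9  0.7]
0.0 axial 0.1 [-0.5  0.   0.5]
0.005 axial -0.0 [-0.1 -0.   0.4]
0.006 axial 0.0 [-0.4 -0.   0. ]
0.007 axial -1.5 [-0.2 -1.6  0.2]
0.008 axial -0.3 [ 0.2 -0.3  0.7]
0.009 axial -6.2 [ 0.7 -6.2  0.1]
0.01 axial -9.7 [ 0.3 -9.8 -0.5]
0.011 axial -14.5 [  3.  -14.2  -0.7]
end [  2.4 -14.   -1.2] 0.009004966647027988 49.60682203014298 23.05
```

View pics/ins.png

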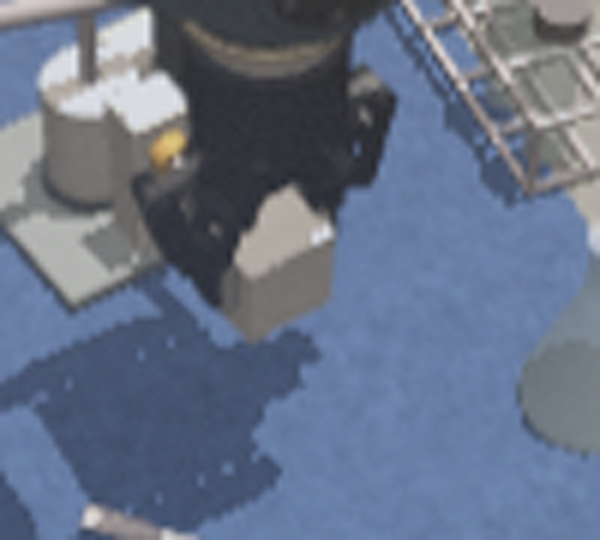

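Contact came on firmly at 9–11 mm past the tip, where the hole bottom should be (10 mm), with 14 N axial. Meeting the rim would have shown at −22 mm, so the nozzle is at the bottom of the hole. Now I'll draw off, lift and plan the turn.

Run:
```python
from h import *
r.move_linear(tip-.06*ys+dz*Z,vel=.12); 
p=np.array(r.current_tool_pos()); r.move_linear(np.array([.60,-.03,.33]),vel=.2)
print(r.current_t(),np.array(r.current_contact_force()).round(1))
q0=np.array(r.current_q()); print(q0.round(3))
res=[]
for x in(.45,.5,.55,.6):
  for y in(-.2,-.1,0,.1):
    for z in(.3,.35,.4):
      for a in np.arange(-1.6,1.7,.2):
        zz=np.array([np.cos(a),np.sin(a),0]); q=r.inverse_kinematics([x,y,z],quat(zz,np.cross(zz,Z)))
        if q is not None: res.append((np.abs(np.array(q)-q0).max(),x,y,z,round(a,2),np.round(q,2)))
res.sort(key=lambda t:t[0])
for t in res[:12]: print(t)
print(len(res),r.current_t())
```

```text
25.275 [-0.1  0.  -2.5]
[-0.127  0.383  1.417  0.     1.344 -0.34 ]
(np.float64(0.909449512045636), 0.45, -0.2, 0.3, np.float64(1.6), array([-0.84,  0.74,  1.54,  0.91,  2.19, -0.93]))
(np.float64(0.9616708465459721), 0.45, -0.2, 0.35, np.float64(1.6), array([-0.84,  0.67,  1.52,  0.96,  2.24, -0.84]))
(np.float64(0.9734475473282401), 0.45, -0.1, 0.3, np.float64(1.6), array([-0.72,  0.66,  1.73,  0.97,  2.06, -0.96]))
(np.float64(0.9962554930048991), 0.5, -0.2, 0.3, np.float64(1.6), array([-0.79,  0.8 ,  1.43,  1.  ,  2.19, -0.84]))
(np.float64(1.0161230520918214), 0.45, -0.2, 0.3, np.float64(1.4), array([-0.9 ,  0.69,  1.64,  1.02,  2.07, -0.91]))
(np.float64(1.0192108772008255), 0.45, -0.1, 0.35, np.float64(1.6), array([-0.72,  0.58,  1.71,  1.02,  2.11, -0.87]))
(np.float64(1.0252976207250932), 0.45, -0.2, 0.4, np.float64(1.6), array([-0.84,  0.61,  1.5 ,  1.03,  2.29, -0.74]))
(np.float64(1.0482670420903104), 0.5, -0.2, 0.35, np.float64(1.6), array([-0.79,  0.73,  1.41,  1.05,  2.23, -0.75]))
(np.float64(1.049848902604372), 0.5, -0.1, 0.3, np.float64(1.6), array([-0.67,  0.71,  1.61,  1.05,  2.06, -0.88]))
(np.float64(1.0614735964125779), 0.45, -0.2, 0.35, np.float64(1.4), array([-0.9 ,  0.62,  1.63,  1.06,  2.12, -0.82]))
(np.float64(1.0745994596296051), 0.45, -0.1, 0.4, np.float64(1.6), array([-0.72,  0.5 ,  1.68,  1.07,  2.16, -0.77]))
(np.float64(1.0772151956023364), 0.45, 0, 0.3, np.float64(1.6), array([-0.58,  0.59,  1.87,  1.08,  1.94, -0.98]))
816 25.275
```

Run:
```python
from h import *
zz=np.array([np.cos(1.6),np.sin(1.6),0]); q=quat(zz,np.cross(zz,Z)); p=np.array([.45,-.15,.40])
r.move_to(p,q); r.sleep(.4)
print(r.current_t(),np.round(r.current_tool_pos(),4),R.from_quat(r.current_ee_rot()).as_matrix()[:,0].round(3),r.current_opening()*85,np.array(r.current_contact_force()).round(1),np.abs(r.current_qvel()).max())
for n in('side','top'):
    im=grab(n); c=proj(im,p)[0].astype(int)
    cv2.imwrite(f'pics/fin_{n}.png',cv2.resize(im['pixels'][:,:,::-1],(768,576),interpolation=cv2.INTER_CUBIC)); print(c*1.5)
    x,y=max(c[0]-50,0),max(c[1]-45,0)
    cv2.imwrite(f'pics/finz_{n}.png',cv2.resize(im['pixels'][y:y+90,x:x+100][:,:,::-1],None,fx=5,fy=5,interpolation=cv2.INTER_CUBIC))
```

```text
26.6583 [ 0.4502 -0.1495  0.4001] [-0.     0.001  1.   ] 49.20414422689541 [ 0.1  0.7 -2.2] 0.007306667021956338
[319.5 300. ]
[508.5 361.5]
```

View pics/fin_side.png

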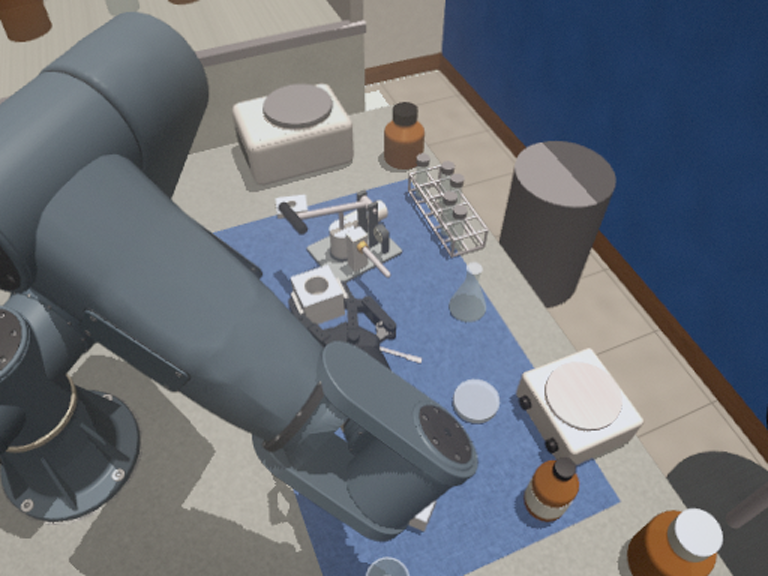

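View pics/fin_top.png

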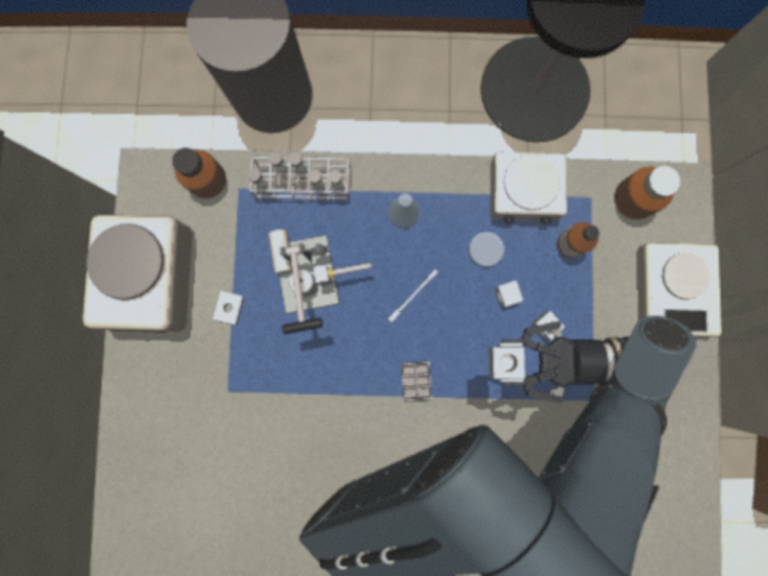

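View pics/finz_top.png

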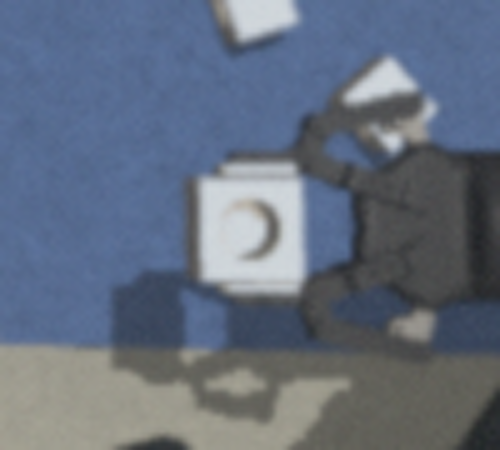

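The pictures show the block held with its hole facing up, at side (317,285) and top (509,363). The lever is up, and every bystander in view is at its starting pixels. In the top view the arm hides the beaker, but in the side view it is where it was.

Run:
```python
from h import *
print(np.abs(r.current_qvel()).max(),r.current_opening()*85,r.current_t()); r.hand_in()
```

```text
0.0036091565803189284 49.357705341967666 26.7583
the job is handed in; nothing more can be done
```

The job is done and handed in at 26.8 s of the 72 s allowed; no verdict came back.

- **Lever:** I made three full strokes. Each went down to the stop (28–31 N felt) and right back up, with force near zero at the top and the lever seen up in the picture after the third.
- **Block:** I took the one nearest the base (0.54 m away, against 0.61 and 0.64 m). Its hole faced the robot, and the picture after lifting showed it clearly.
- **Nozzle:** The block went on without touching the rim. The nozzle met the bottom of the hole 9–11 mm past the measured tip position, with about 14 N; 10 mm was expected.
- **Finish:** The block is held at about 0.40 m with the tool axis less than 0.1° off vertical. Both views show the hole facing up. The grip is 49.4 mm wide, nothing else touches it, the arm is still and the lever is up.

**Other things on the bench:** nothing visible had moved. At the end the beaker could be seen only in the side view, because the arm hid it from the top camera.

**Disagreements:** triangulating the nozzle tip gave 91 mm against the stated 85 mm. I worked to 85 mm, which the depth reading supported, and the hole went on freely. The grip bar's own direction also came out about 0.08 rad off the base plate and nozzle. I used the plate and nozzle direction.

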